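# Turn a cast sign plate over against the backstop

### The job

One of the two cast sign plates on the turning board lies face down; turn it face up, ready for its raised face to be painted. Do not grip or lift it: with closed fingertips push it along the board into the sloping steel backstop until it rides up and leans steeply on the stop, then reach over the stop and push its upper edge back towards the robot so that it topples over and lies flat on the board, raised face up. Leave the plate that is already face up, and everything else lying about, where it is.

Things in the scene. Friction and masses are not known exactly. Their poses are not given: they have to be found in the camera images.
- sign_plate: plate to turn: dark grey cast iron, 0.25 kg, 80 mm (x) by 70 mm (y), 8 mm thick (5 mm slab; 3 mm raised rim, diamond and two bars of ground metal on its face). Origin at its middle, half-way through. Its z points out of the raised face: straight down at the start (smooth back up). Its x then points at the backstop within about 0.15 rad, its edge 15 to 60 mm short of the stop's foot
- turning_board: fixed plywood board, cork-lined, 260 mm (x) by 320 mm (y), top 12 mm above the table. Origin on its top, at the middle of the foot of the backstop; x points away from the robot across the stop (push direction), y along the stop, z up. It reaches from x = -190 to +70 mm; the plates lie at about y = +75 and -75 mm (which is which varies)
- backstop: smooth, slippery fixed steel strip 4 mm thick, 300 mm long, leaning away from the robot at 60 degrees to the board. Origin and axes as the board's: its near face rises from x = 0, z = 0 to x = 26, z = 45 mm, its rear edge is at x = 30. Behind it a batten 18 mm high, x = 23 to 45 mm. A plate flush on it has its upper edge at x = 40, z = 69 mm, 24 mm above the strip
- turned_plate: the other plate, same size and make, dark with raised ground-metal rim and diamond showing, already face up on the board; leave it. Origin at its middle, z out of the raised face (up)
- filler_pot: small grey closed pot, 36 mm across, 42 mm high, near the board's front edge, midway between the plates' lanes; origin at the centre of its base; leave it
- paint_tin: closed steel paint tin with paper label, 76 mm across, 85 mm high, on the table left of the board; origin at the centre of its base; leave it
- tin_lid: round steel lid, 72 mm across, 7 mm high, on the table left of the board; origin at the centre of its base; leave it
- paint_brush: paint brush 190 mm long, lying on the table right of the board; leave it
- scraper: scraper 200 mm long with a dark wooden handle, lying on the table right of the board; leave it
- sanding_block: cork block 60 x 35 x 28 mm on the table behind the board; origin at the centre of its base; leave it
Things that resemble listed ones, but are neither listed nor needed, are in the scene too. Leave any brown or orange look-alike of the sign_plate alone.

How it is judged:
By the outcome, as a careful person would: the job done as asked, in the order asked, and still so for the second after the job is handed in, with the robot touching nothing.
It also fails if it takes over 54 s, if anything falls off the work surface, if the arm or the gripper's body presses on something with over 40 N, if the wrist force passes 120 N, or if a joint passes its speed limit or range.

### The arm

A 6-joint arm with a two-finger parallel gripper is mounted at the origin on the work surface. World frame = base frame: x ahead of the robot, y to its left, z up, the work surface at z = 0. Lengths are in m, angles in degrees, forces in N, time in s.
With the tool pointing down it reaches from about 0.25 to 0.85 m from the base axis. Payload 12.5 kg.
Tool frame: the origin (TCP) lies midway between the tips of the shut fingers; the grasp point (between the pads) lies 19 mm behind it; z points along the fingers, x is the direction in which the jaws open and shut, and the axes are right-handed (so a half turn about z gives the same grasp; the last joint's range is limited). The gripper opens to 93 mm and grips with 3 to 60 N. Pads are 15 mm wide; open, the fingers measure 128 mm over their backs; the gripper's body (75 mm by 188 mm) begins 65 mm behind the grasp point.
Start: joints at [-68.675, 20.094, 94.641, -0, 65.266, -4.847], TCP at [0.243, -0.494, 0.219] pointing down, gripper open.
Joint ranges: [-157.81, 157.81], [-45, 120.19], [0.68, 151.7], [-89.99, 269.99], [4.06, 180], [-164.3, 164.3]. Speed limits (degrees/s): [127.2, 127.2, 159.86, 180, 180, 180].

### API

Orientations are given as [roll, pitch, yaw] about the fixed x, y, z axes, in that order (R = Rz(yaw) Ry(pitch) Rx(roll)).
In Python, from plant import r gives the robot as it stands.
- The arm moves only by the tool arm_command, never from a script. Its arguments are lists of equal length, an entry for each row: "delta_pos": the shift along the tool's x, y, z in mm, a list of three; "rotation": the turn, a rotation vector about the tool's x, y, z in degrees, a list of three; "jaw": the closure in counts, from 0 (fully open) to 255 (shut). A call has 1 to 8 rows; each row shifts and turns the commanded pose from where the row before left it, along the tool's axes as they then stand; what a row does not reach is not made up. A row lasts 1/10 s, in which the tool goes at most 50 mm and 8.59 degrees, less where a joint would pass 70% of its speed; a pose out of reach is approached as far as the arm can. A call with a gripper value outside its range is refused whole. The fingers move at their own pace and stop on an object; the grip force is fixed at half the most. Time passes only in rows, so rows that do not move let the fingers close. It gives the time, the measured TCP pose, the force and the opening at its end, in the units of the state.
- r.get_obs(): the state, without advancing time (a new reading comes with each control period).
- r.snapshot(name): name is "side" or "top" or "wrist"; returns (picture, depth): 384x512x3 uint8, blue, green, red; 384x512 float32, m along the optical axis (not along the pixel's ray), 0 where there is no reading.
- r.camera_params(name): a dict with "intrinsics" (3x3 intrinsics, pixels), "distortion" ([k1, k2, p1, p2, k3] as OpenCV has them; the pictures are not rectified), "R" (3x3) and "t" (3): a world point X has camera coordinates R X + t; the wrist camera has in their place "mount" (4x4, takes a point from camera to tool coordinates, whose origin is the TCP and whose axes are the tool frame's). Camera axes: x right, y down, z forward; pixel columns grow to the right and rows downward; lengths in m; the calibration is good to about 2 mm. A picture is of the moment at which its call begins: read the wrist's pose just before it. camera_params takes no time and is no camera call.
- r.sign_off(): hands the job in, once; it reports no verdict.
Trained networks look in the newest picture that a camera, given by its name, has taken for a name from the list of things; names that differ only in an ending like _2 or _b are one class to them, and where a whole thing is asked for, a point or a joint stands for the part that bears it (a point fixed in the world has none). Each returns a list of dicts, best first, with "score" (0 to 1); they miss things now and then, are a little off and sometimes report something else, mostly with a low value. They report only what shows in the picture. A call takes as long as a camera call. They do not tell look-alikes from the thing itself.
- r.cut_out(camera, label): "region" (384x512 bool, what is visible of it) and "at" ([column, row] in pixels, amid what is visible of it).
The state is a dict: "time": time; "joint_pos": joint angles; "dq": joint speeds; "joint_torque": joint torques, N m; "tool_pos": TCP position; "eef_rot": TCP orientation; "wrist_force": force on the tool from outside, world axes, zero at the start; "wrist_torque": the same for the moment, N m; "gripper_width": opening from 0.0 (shut) to 1.0 (fully open).
Only numpy, scipy, OpenCV 4.12 (cv2) and the standard library are available. Lean on these libraries where they do the work, as an engineer would, in place of code of your own. Each camera call takes 0.05 s, during which the arm holds its last target. There are 200 camera calls.

## Working session

There is one attempt and no reset: what is moved stays moved. The work goes in short steps, Python scripts to look and compute and a tool call to move; the robot and the scene stay as the last step left them, time stands still between calls to the robot, and variables do not carry over. Pictures are saved under pics/ and viewed, about 8 in all and at most 12, crops included, and the job is handed in when it is done.

Besides the shell and the picture viewer there is one more tool, called after "Emit:" as name(argument=value, ...) on one line, values as JSON. arm_command: Moves the arm, as the interface text tells. Its arguments: {"type":"object","properties":{"delta_pos":{"type":"array","items":{"type":"array","items":{"type":"number"}}},"rotation":{"type":"array","items":{"type":"array","items":{"type":"number"}}},"jaw":{"type":"array","items":{"type":"number"}}},"required":["delta_pos","rotation","jaw"]}

```bash
mkdir -p pics; ls; cat > h.py <<'E'
import numpy as np, cv2
from plant import r
from scipy.spatial.transform import Rotation as Ro
def world(cam,depth,mask=None,uv=None):
    p=r.camera_params(cam);K=np.array(p["intrinsics"]);D=np.array(p["distortion"])
    if uv is None:
        v,u=np.nonzero(mask&(depth>0));uv=np.c_[u,v]
    uv=np.asarray(uv,float).reshape(-1,2)
    z=depth[uv[:,1].round().astype(int),uv[:,0].round().astype(int)]
    n=cv2.undistortPoints(uv.reshape(-1,1,2),K,D).reshape(-1,2)
    X=np.c_[n*z[:,None],z]
    return (X-np.array(p["t"]))@np.array(p["R"])
E
python3 - <<'E'
from h import *
o=r.get_obs();print({k:np.round(v,3) for k,v in o.items()})
ims=[]
for c in("top","side"):
    im,d=r.snapshot(c);cv2.imwrite(f"pics/{c}0.png",im);np.save(f"{c}0.npy",d)
    for l in("sign_plate","turned_plate","backstop","turning_board","filler_pot","paint_tin"):
        for q in r.cut_out(c,l):
            P=world(c,d,q["region"])
            print(c,l,round(q["score"],2),np.round(q["at"]),q["region"].sum(),np.round(np.median(P,0),3) if len(P) else None)
E
```

```text
pics
{'time': np.float64(0.0), 'joint_pos': array([-6.8676e+01,  2.0125e+01,  9.4678e+01, -2.0000e-03,  6.5266e+01,
       -4.8480e+00]), 'dq': array([ 0.049, -0.026, -0.004,  0.14 , -0.017, -0.033]), 'joint_torque': array([-1.0000e-03, -4.9732e+01, -2.8526e+01,  7.0000e-02,  2.6000e-02,
       -0.0000e+00]), 'tool_pos': array([ 0.242, -0.493,  0.218]), 'eef_rot': array([-1.79996e+02,  6.80000e-02, -6.38270e+01]), 'wrist_force': array([-0.462, -0.001,  0.065]), 'wrist_torque': array([0.014, 0.046, 0.014]), 'gripper_width': np.float64(1.001)}
top sign_plate 0.91 [241. 216.] 1001 [0.501 0.048 0.021]
top sign_plate 0.87 [104. 198.] 981 [0.539 0.387 0.009]
top sign_plate 0.7 [166. 106.] 899 [0.763 0.246 0.009]
top sign_plate 0.68 [130. 264.] 987 [0.379 0.325 0.009]
top turned_plate 0.69 [310. 202.] 969 [ 0.525 -0.1    0.019]
top backstop 0.6 [268. 169.] 1852 [ 0.605 -0.01   0.038]
top turning_board 0.86 [274. 197.] 12154 [ 0.543 -0.019  0.014]
top filler_pot 0.7 [281. 245.] 144 [ 0.424 -0.029  0.054]
top paint_tin 0.94 [165. 192.] 992 [0.541 0.227 0.085]
side sign_plate 0.82 [161. 116.] 586 [0.378 0.32  0.008]
side sign_plate 0.81 [307. 122.] 572 [0.76  0.239 0.008]
side sign_plate 0.8 [220.  97.] 374 [0.532 0.393 0.008]
side sign_plate 0.65 [218. 183.] 887 [0.498 0.042 0.02 ]
side turned_plate 0.7 [233. 236.] 1196 [ 0.521 -0.103  0.018]
side turned_plate 0.16 [182. 149.] 461 [0.419 0.185 0.006]
side backstop 0.57 [265. 198.] 2017 [ 0.605 -0.025  0.037]
side turning_board 0.96 [239. 216.] 12305 [ 0.545 -0.054  0.013]
side filler_pot 0.7 [182. 212.] 371 [ 0.423 -0.041  0.044]
side filler_pot 0.51 [179. 150.] 492 [0.419 0.185 0.006]
side paint_tin 0.86 [225. 123.] 1185 [0.541 0.205 0.065]
```

```bash
python3 - <<'E'
from h import *
a=cv2.imread("pics/top0.png");b=cv2.imread("pics/side0.png")
c=cv2.resize(a[140:280,190:370],None,fx=4,fy=4,interpolation=cv2.INTER_CUBIC);cv2.imwrite("pics/crop0.png",c)
def segs(cam):
    im,d=r.snapshot(cam)
    for l in("sign_plate","turned_plate","turning_board","backstop"):
        q=max([q for q in r.cut_out(cam,l) if abs(world(cam,d,q["region"])[:,1].mean())<.16],key=lambda q:q["score"])
        P=world(cam,d,q["region"])
        if l in("sign_plate","turned_plate"):
            rect=cv2.minAreaRect((P[:,:2]*1000).astype(np.float32)); print(cam,l,rect,np.round(cv2.boxPoints(rect)))
        if l=="turning_board":
            P=P[np.abs(P[:,2]-.012)<.006]; rect=cv2.minAreaRect((P[:,:2]*1000).astype(np.float32)); print(cam,l,rect,np.round(cv2.boxPoints(rect)),np.median(P[:,2]))
        if l=="backstop":
            rect=cv2.minAreaRect((P[:,:2]*1000).astype(np.float32)); print(cam,l,rect,np.round(cv2.boxPoints(rect)))
            T=P[(P[:,2]>.052)&(P[:,2]<.064)]; f=np.polyfit(T[:,1],T[:,0],1);print(" top edge x(y)",f,len(T),P[:,2].max())
            T=P[(P[:,2]>.02)&(P[:,2]<.055)];A=np.c_[T[:,1:],np.ones(len(T))];print(" plane x=ay+bz+c",np.linalg.lstsq(A,T[:,0],rcond=None)[0])
segs("top");segs("side")
E
```

```text
top sign_plate ((500.988037109375, 47.3879508972168), (79.99861145019531, 69.9043197631836), 3.8695228099823) [[459.  80.]
 [463.  10.]
 [543.  15.]
 [539.  85.]]
top turned_plate ((524.0217895507812, -99.56143951416016), (79.72135162353516, 70.45140075683594), 11.918323516845703) [[ 478.  -73.]
 [ 492. -142.]
 [ 570. -126.]
 [ 556.  -57.]]
top turning_board ((531.781982421875, -21.014251708984375), (261.1850280761719, 321.35687255859375), 10.184210777282715) [[ 375.  114.]
 [ 432. -202.]
 [ 689. -156.]
 [ 632.  160.]] 0.013157019060240902
top backstop ((607.1018676757812, -7.42620849609375), (37.2652702331543, 299.87725830078125), 10.215581893920898) [[ 562.  137.]
 [ 615. -158.]
 [ 652. -152.]
 [ 599.  143.]]
 top edge x(y) [-0.18027711  0.6146952 ] 404 0.06299703200604193
 plane x=ay+bz+c [-0.17967389  0.56278683  0.58296945]
side sign_plate ((499.07452392578125, 50.58723831176758), (82.70985412597656, 82.96477508544922), 2.589474678039551) [[456.  90.]
 [460.   7.]
 [542.  11.]
 [539.  94.]]
side turned_plate ((522.3712158203125, -97.13990020751953), (84.20268249511719, 79.94902038574219), 11.508136749267578) [[ 473.  -66.]
 [ 489. -145.]
 [ 572. -128.]
 [ 556.  -50.]]
side turning_board ((528.6091918945312, -21.185928344726562), (261.1797180175781, 326.10540771484375), 10.196784019470215) [[ 371.  116.]
 [ 429. -205.]
 [ 686. -159.]
 [ 628.  162.]] 0.012364326055758918
side backstop ((602.258544921875, -9.030364990234375), (30.19002342224121, 301.25189208984375), 10.005741119384766) [[ 561.  137.]
 [ 614. -160.]
 [ 643. -155.]
 [ 591.  142.]]
 top edge x(y) [-0.17965937  0.61165623] 327 0.05963852768190183
 plane x=ay+bz+c [-0.17886858  0.59043366  0.5789682 ]
```

View pics/top0.png

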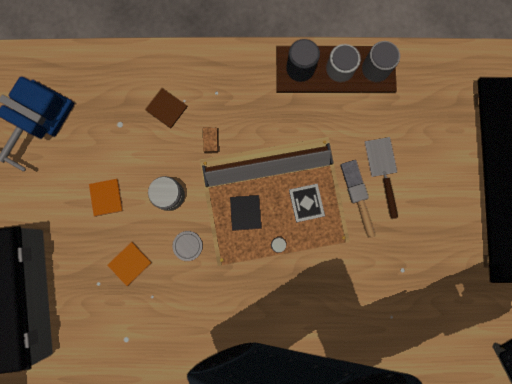

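View pics/crop0.png

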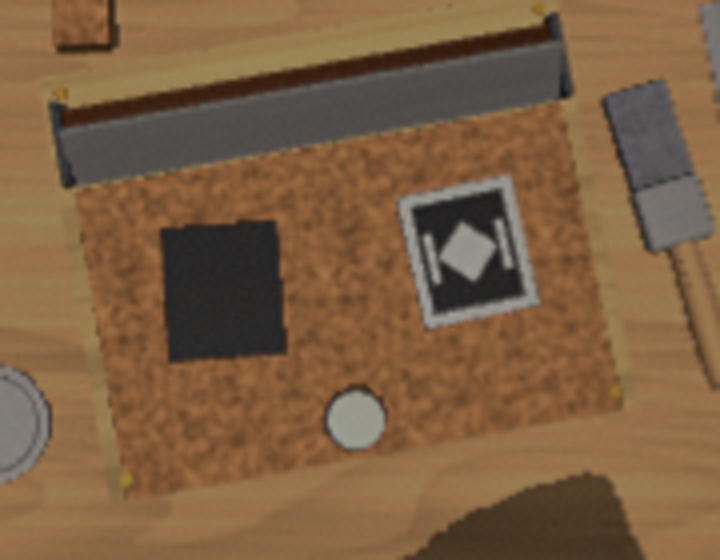

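The candidates for the sign plate in the top view are:
- dark smooth plate at (245,212)
- face-up plate with rim and diamond at (307,203)
- brown look-alike at (166,107)
- orange look-alikes at (105,197) and (130,263)

I choose the dark smooth one at (245,212). The close crop confirms it: smooth and dark, lying on the board in the +y lane. The board is yawed 10.2° with its origin at about (590, -10, 12) mm. The plate sits at about (-78, +74) mm in the board frame, yawed -6°.

I'll shut the fingers and turn them so that tool x = -board y and tool y = -board x.

Emit:
arm_command(delta_pos=[[0,0,0],[0,0,0]], rotation=[[0,0,8],[0,0,8]], jaw=[255,255])

```text
time: 1.4
tool_pos: [0.2426, -0.4936, 0.2186]
eef_rot: [-180.0, -0.0, -80.1]
wrist_force: [-0.3, 0.9, -0.1]
gripper_width: 0.88
```

Emit:
arm_command(delta_pos=[[-40,-23,0],[-40,-23,0],[-40,-23,0],[-40,-23,0],[-40,-23,0],[-40,-23,0],[-40,-23,0],[-40,-23,0]], rotation=[[0,0,0],[0,0,0],[0,0,0],[0,0,0],[0,0,0],[0,0,0],[0,0,0],[0,0,0]], jaw=[255,255,255,255,255,255,255,255])

```text
time: 2.2
tool_pos: [0.3675, -0.1444, 0.2189]
eef_rot: [-180.0, -0.0, -79.8]
wrist_force: [1.0, -0.5, -0.3]
gripper_width: 0.19
```

Emit:
arm_command(delta_pos=[[-42,-23,0],[-42,-23,0],[-42,-23,0],[-42,-22,0],[0,0,0]], rotation=[[0,0,0],[0,0,0],[0,0,0],[0,0,0],[0,0,0]], jaw=[255,255,255,255,255])

```text
time: 2.7
tool_pos: [0.4279, 0.0395, 0.2188]
eef_rot: [-179.9, 0.0, -79.5]
wrist_force: [-0.6, -0.6, -0.6]
gripper_width: 0.006
```

```bash
cat >> h.py <<'E'
ORG=np.array([.590,-.0104,.012]);B=Ro.from_euler('z',10.2,degrees=True).as_matrix()
def bd(X): return (np.asarray(X)-ORG)@B*1000
def st():
    o=r.get_obs();print("t",round(o["time"],2),"bd",np.round(bd(o["tool_pos"]),1),"rot",np.round(o["eef_rot"],1),"F(board)",np.round(np.array(o["wrist_force"])@B,1),"w",round(o["gripper_width"],2))
def plate(cam,label="sign_plate",ylo=20,yhi=140):
    im,d=r.snapshot(cam)
    for q in r.cut_out(cam,label):
        P=bd(world(cam,d,q["region"]));m=np.median(P,0)
        if ylo<m[1]<yhi and -200<m[0]<80: print(cam,label,round(q["score"],2),"med",np.round(m,1),"1/99%",np.round(np.percentile(P,[1,99],0),0).tolist())
    return im,d
E
python3 -c "
from h import *;st()"
```

```text
t 2.7 bd [-150.7   77.8  206.8] rot [-179.9    0.   -79.5] F(board) [-0.7 -0.5 -0.6] w 0.01
```

Emit:
arm_command(delta_pos=[[3,0,40],[0,0,45],[0,0,45],[0,0,40],[0,0,20],[0,0,10],[0,0,0]], rotation=[[0,0,0],[0,0,0],[0,0,0],[0,0,0],[0,0,0],[0,0,0],[0,0,0]], jaw=[255,255,255,255,255,255,255])

```text
time: 3.4
tool_pos: [0.4272, 0.032, 0.0181]
eef_rot: [179.9, 0.0, -79.8]
wrist_force: [-0.3, -0.8, 0.7]
gripper_width: 0.005
```

Emit:
arm_command(delta_pos=[[0,0,2],[0,0,1],[0,0,1],[0,0,0]], rotation=[[0,0,0],[0,0,0],[0,0,0],[0,0,0]], jaw=[255,255,255,255])

```text
time: 3.8
tool_pos: [0.4279, 0.0324, 0.0151]
eef_rot: [-179.9, -0.0, -79.8]
wrist_force: [-0.1, -0.5, -0.9]
gripper_width: 0.009
```

```bash
python3 -c "
from h import *;st()
im,d=plate('side');plate('top');cv2.imwrite('pics/s1.png',cv2.resize(im[120:280,120:330],None,fx=3.5,fy=3.5))"
```

```text
t 3.8 bd [-151.9   70.8    3.1] rot [-179.9   -0.   -79.8] F(board) [-0.2 -0.4 -0.9] w 0.01
side sign_plate 0.75 med [-73.3  60.8   7.9] 1/99% [[-121.0, 33.0, 1.0], [-40.0, 103.0, 12.0]]
top sign_plate 0.94 med [-64.7  69.9   8.8] 1/99% [[-94.0, 38.0, 4.0], [-38.0, 103.0, 14.0]]
```

View pics/s1.png

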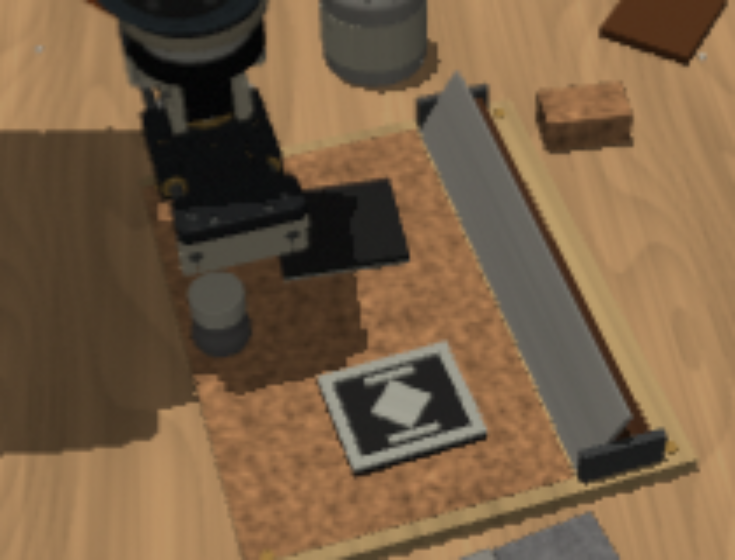

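The side crop shows the gripper standing behind the dark plate (plate at crop (340,225)). The pot is at (215,300) and the other plate at (400,405), both clear. Starting the push.

Emit:
arm_command(delta_pos=[[-2,-10,0],[-2,-8,0],[0,-5,0],[0,-5,0],[0,-5,0],[0,-5,0],[0,-5,0],[0,-5,0]], rotation=[[0,0,0],[0,0,0],[0,0,0],[0,0,0],[0,0,0],[0,0,0],[0,0,0],[0,0,0]], jaw=[255,255,255,255,255,255,255,255])

```text
time: 4.8
tool_pos: [0.4739, 0.0448, 0.0145]
eef_rot: [179.9, 0.0, -79.8]
wrist_force: [-3.8, -0.8, 2.4]
gripper_width: -0.0
```

Emit:
arm_command(delta_pos=[[0,-3,0],[0,-3,0],[0,-3,0],[0,-3,0],[0,-3,0],[0,-2,0],[0,0,0]], rotation=[[0,0,0],[0,0,0],[0,0,0],[0,0,0],[0,0,0],[0,0,0],[0,0,0]], jaw=[255,255,255,255,255,255,255])

```text
time: 5.5
tool_pos: [0.4883, 0.0475, 0.0144]
eef_rot: [179.6, 0.0, -79.8]
wrist_force: [-14.1, -4.5, 11.3]
gripper_width: 0.003
```

```bash
python3 -c "
from h import *;st()
plate('side');plate('top')"
```

```text
t 5.5 bd [-89.8  74.9   2.4] rot [179.6   0.  -79.8] F(board) [-14.7  -2.   11.3] w 0.0
side sign_plate 0.63 med [-25.8  54.8   7.7] 1/99% [[-81.0, 39.0, 0.0], [-2.0, 110.0, 11.0]]
top sign_plate 0.58 med [-4.  64.1  9.1] 1/99% [[-12.0, 43.0, 3.0], [1.0, 94.0, 13.0]]
```

```bash
python3 -c "
from h import *
im,d=r.snapshot('side');q,_=r.snapshot('wrist')
a=cv2.resize(im[140:250,150:300],(800,587),interpolation=cv2.INTER_CUBIC)
cv2.imwrite('pics/s2.png',a);cv2.imwrite('pics/w2.png',q)
print(np.round(np.array(r.camera_params('wrist')['mount']),3));st()"
```

```text
[[ 1.     0.001  0.001 -0.001]
 [-0.001  0.972  0.237 -0.065]
 [-0.001 -0.237  0.972 -0.166]
 [ 0.     0.     0.     1.   ]]
t 5.8 bd [-89.8  74.9   2.4] rot [179.7   0.  -79.8] F(board) [-14.4  -2.   11.2] w 0.01
```

View pics/s2.png

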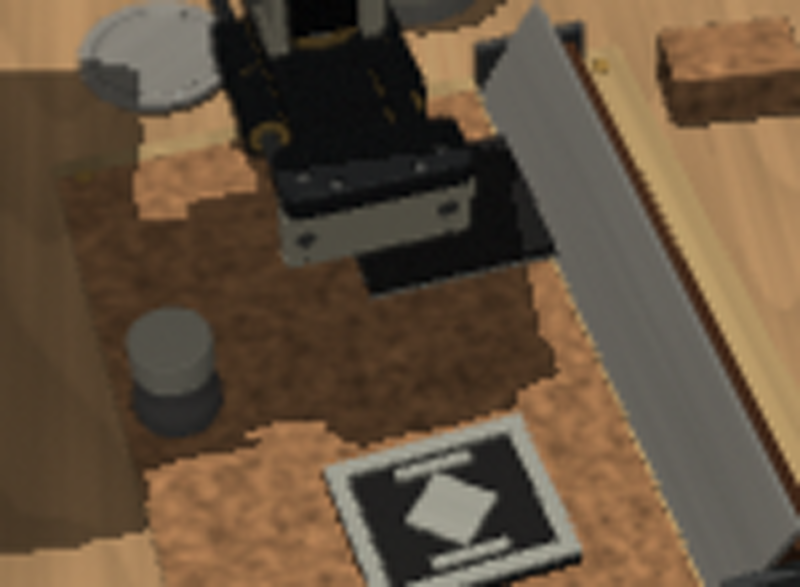

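View pics/w2.png

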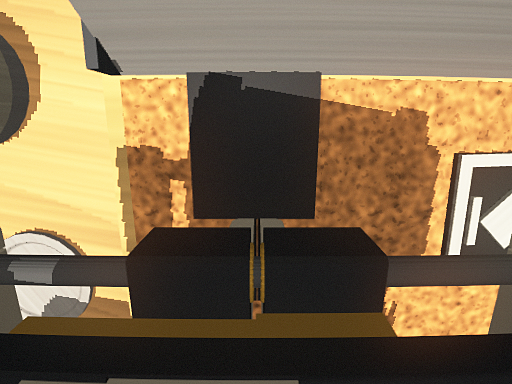

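The wrist view shows the plate square to the stop with its leading edge at the foot (row 73) and the finger centred behind it. The upward force on the tool suggests it is rubbing the cork. I'll back off and look at the free force.

Emit:
arm_command(delta_pos=[[0,4,0],[0,4,0],[0,0,0]], rotation=[[0,0,0],[0,0,0],[0,0,0]], jaw=[255,255,255])

```text
time: 6.1
tool_pos: [0.4831, 0.0464, 0.0147]
eef_rot: [-180.0, -0.0, -79.8]
wrist_force: [0.4, 0.8, 0.6]
gripper_width: 0.004
```

Emit:
arm_command(delta_pos=[[0,0,-1.5],[0,-3,0],[0,-3,0],[0,-2,0],[0,0,0]], rotation=[[0,0,0],[0,0,0],[0,0,0],[0,0,0],[0,0,0]], jaw=[255,255,255,255,255])

```text
time: 6.6
tool_pos: [0.4884, 0.0475, 0.0158]
eef_rot: [179.6, 0.0, -79.8]
wrist_force: [-12.6, -4.2, 12.7]
gripper_width: 0.006
```

Emit:
arm_command(delta_pos=[[0,-2,0],[0,-1,0],[0,0,0]], rotation=[[0,0,0],[0,0,0],[0,0,0]], jaw=[255,255,255])

```text
time: 6.9
tool_pos: [0.4886, 0.0477, 0.0156]
eef_rot: [179.3, 0.1, -79.8]
wrist_force: [-23.8, -7.6, 22.7]
gripper_width: 0.007
```

```bash
python3 -c "
from h import *;st()"
```

```text
t 6.9 bd [-89.5  75.2   3.6] rot [ 1.793e+02  1.000e-01 -7.980e+01] F(board) [-24.8  -3.2  22.7] w 0.01
```

The force is the finger holding the plate down: compliance makes the tip lag so the finger face overhangs. I'll back off, tilt so the tip leads by 6°, and push again.

Emit:
arm_command(delta_pos=[[0,4,0],[0,5,0],[0,2,0],[0,0,0]], rotation=[[0,0,0],[0,0,0],[6,0,0],[0,0,0]], jaw=[255,255,255,255])

```text
time: 7.3
tool_pos: [0.4815, 0.0463, 0.0158]
eef_rot: [-174.0, 0.0, -79.8]
wrist_force: [-0.9, -0.5, -0.5]
gripper_width: 0.008
```

```bash
python3 -c "
from h import *;st()"
```

```text
t 7.3 bd [-96.8  75.    3.8] rot [-174.     0.   -79.8] F(board) [-0.9 -0.4 -0.5] w 0.01
```

Emit:
arm_command(delta_pos=[[0,0,1],[0,-3,0.3],[0,-3,0.3],[0,-3,0.3],[0,-2,0.2],[0,0,0]], rotation=[[0,0,0],[0,0,0],[0,0,0],[0,0,0],[0,0,0],[0,0,0]], jaw=[255,255,255,255,255,255])

```text
time: 7.9
tool_pos: [0.4889, 0.0481, 0.014]
eef_rot: [-174.8, 0.1, -79.8]
wrist_force: [-25.6, -7.8, 19.8]
gripper_width: 0.006
```

Emit:
arm_command(delta_pos=[[0,-2,0.2],[0,-2,0.2],[0,0,0]], rotation=[[0,0,0],[0,0,0],[0,0,0]], jaw=[255,255,255])

```text
time: 8.2
tool_pos: [0.4896, 0.0487, 0.0133]
eef_rot: [-175.2, 0.2, -79.8]
wrist_force: [-37.5, -9.7, 27.0]
gripper_width: 0.005
```

```bash
python3 -c "
from h import *;st();plate('side')"
```

```text
t 8.2 bd [-88.4  75.9   1.3] rot [-175.2    0.2  -79.8] F(board) [-38.6  -2.9  27. ] w 0.01
side sign_plate 0.78 med [-24.7  57.9   8.4] 1/99% [[-80.0, 40.0, 1.0], [1.0, 111.0, 12.0]]
```

Emit:
arm_command(delta_pos=[[0,2,-0.2],[0,0,-1],[0,0,-1],[0,0,0]], rotation=[[0,0,0],[0,0,0],[0,0,0],[0,0,0]], jaw=[255,255,255,255])

```text
time: 8.7
tool_pos: [0.4935, 0.0487, 0.0161]
eef_rot: [-174.4, 0.1, -79.8]
wrist_force: [-7.2, -1.6, -1.9]
gripper_width: -0.0
```

Emit:
arm_command(delta_pos=[[0,0,-1],[0,0,0]], rotation=[[0,0,0],[0,0,0]], jaw=[255,255])

```text
time: 8.9
tool_pos: [0.4935, 0.0487, 0.0171]
eef_rot: [-174.4, 0.1, -79.8]
wrist_force: [-8.2, -0.9, -1.6]
gripper_width: 0.004
```

```bash
python3 -c "
from h import *;st();plate('side')"
```

```text
t 8.9 bd [-84.5  75.3   5.1] rot [-1.744e+02  1.000e-01 -7.980e+01] F(board) [-8.2  0.6 -1.6] w 0.0
side sign_plate 0.55 med [-23.   57.   14.7] 1/99% [[-76.0, 39.0, 6.0], [1.0, 107.0, 19.0]]
```

Emit:
arm_command(delta_pos=[[0,0,1],[0,0,1],[0,0,0]], rotation=[[0,0,0],[0,0,0],[0,0,0]], jaw=[255,255,255])

```text
time: 9.3
tool_pos: [0.4935, 0.0487, 0.0149]
eef_rot: [-174.4, 0.1, -79.8]
wrist_force: [-9.1, -1.1, -2.1]
gripper_width: 0.003
```

```bash
cat >> h.py <<'E'
def prof(cam,tag=None):
    im,d=r.snapshot(cam)
    for q in r.cut_out(cam,"sign_plate"):
        P=bd(world(cam,d,q["region"]))
        if 20<np.median(P[:,1])<140 and np.median(P[:,0])>-150:
            e=P[(P[:,1]<60)];b=np.round(e[:,0]/8)
            print("near side x:zmin..zmax",[(int(k*8),round(np.percentile(e[b==k,2],5)),round(np.percentile(e[b==k,2],95))) for k in np.unique(b) if (b==k).sum()>3])
    if tag: cv2.imwrite(f"pics/{tag}.png",cv2.resize(im[140:250,150:300],(800,587),interpolation=cv2.INTER_CUBIC))
E
python3 -c "
from h import *;st();prof('side','s3')"
```

```text
t 9.3 bd [-84.5  75.3   2.9] rot [-1.744e+02  1.000e-01 -7.980e+01] F(board) [-9.2  0.5 -2.1] w 0.0
near side x:zmin..zmax [(-80, 8, 12), (-72, 3, 11), (-64, 5, 13), (-56, 4, 15), (-48, 5, 14), (-40, 6, 15), (-32, 6, 15), (-24, 8, 17), (-16, 1, 17), (-8, 9, 18), (0, 13, 20)]
```

View pics/s3.png

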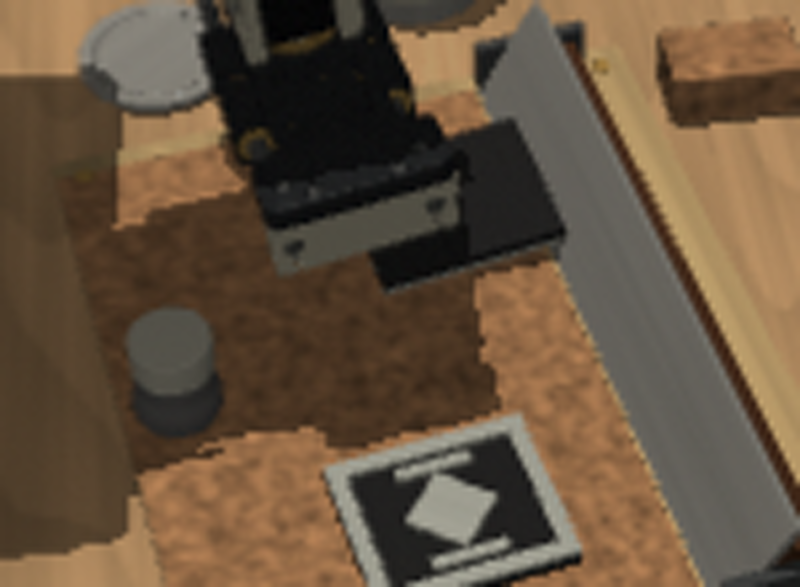

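The side crop shows the leading edge lifted up the stop, at (565,235), with the trailing edge still on the cork. The force is now benign, so I continue.

Emit:
arm_command(delta_pos=[[0,-3,0.25],[0,-3,0.25],[0,-3,0.25],[0,-3,0.25],[0,0,0]], rotation=[[0,0,0],[0,0,0],[0,0,0],[0,0,0],[0,0,0]], jaw=[255,255,255,255,255])

```text
time: 9.9
tool_pos: [0.5081, 0.0509, 0.0163]
eef_rot: [-174.0, 0.0, -79.8]
wrist_force: [-2.2, 0.4, -2.2]
gripper_width: 0.005
```

```bash
python3 -c "
from h import *;st();prof('side')"
```

```text
t 9.9 bd [-69.7  74.8   4.3] rot [-174.     0.   -79.8] F(board) [-2.1  0.8 -2.2] w 0.01
```

Emit:
arm_command(delta_pos=[[0,-3,0.8],[0,-3,0.8],[0,-3,0.5],[0,-3,0.3],[0,-3,0.3],[0,0,0]], rotation=[[0,0,0],[0,0,0],[0,0,0],[0,0,0],[0,0,0],[0,0,0]], jaw=[255,255,255,255,255,255])

```text
time: 10.6
tool_pos: [0.5236, 0.0535, 0.0156]
eef_rot: [-173.9, -0.0, -79.8]
wrist_force: [-0.2, -0.2, -0.4]
gripper_width: 0.005
```

```bash
python3 -c "
from h import *;st();prof('side');prof('top')"
```

```text
t 10.6 bd [-54.   74.7   3.6] rot [-173.9   -0.   -79.8] F(board) [-0.3 -0.2 -0.4] w 0.0
near side x:zmin..zmax [(-40, 6, 14), (-32, 9, 20), (-24, 17, 25), (-16, 18, 29), (-8, 24, 35), (0, 31, 42), (8, 25, 47), (16, 36, 52), (24, 39, 51)]
near side x:zmin..zmax [(-8, 30, 35), (0, 35, 42), (8, 36, 47), (16, 43, 53), (24, 45, 57)]
```

Emit:
arm_command(delta_pos=[[0,-3,0.6],[0,-3,0.6],[0,-3,0.5],[0,-3,0.5],[0,-3,0.3],[0,-3,0.3],[0,0,0]], rotation=[[0,0,0],[0,0,0],[0,0,0],[0,0,0],[0,0,0],[0,0,0],[0,0,0]], jaw=[255,255,255,255,255,255,255])

```text
time: 11.5
tool_pos: [0.5411, 0.0568, 0.0144]
eef_rot: [-174.0, -0.0, -79.8]
wrist_force: [-1.1, -0.0, -0.9]
gripper_width: 0.008
```

```bash
python3 -c "
from h import *;st();prof('side');prof('top')"
```

```text
t 11.5 bd [-36.3  74.8   2.4] rot [-174.    -0.   -79.8] F(board) [-1.1  0.2 -0.9] w 0.01
near side x:zmin..zmax [(-24, 7, 15), (-16, 10, 22), (-8, 14, 27), (0, 21, 28), (8, 37, 46), (16, 40, 51), (24, 46, 60), (32, 54, 62)]
near side x:zmin..zmax [(16, 42, 51), (24, 47, 59), (32, 56, 65)]
```

Emit:
arm_command(delta_pos=[[0,-3,0.6],[0,-3,0.5],[0,-3,0.4],[0,-2,0.2],[0,-2,0.2],[0,-2,0.2],[0,0,0]], rotation=[[0,0,0],[0,0,0],[0,0,0],[0,0,0],[0,0,0],[0,0,0],[0,0,0]], jaw=[255,255,255,255,255,255,255])

```text
time: 12.4
tool_pos: [0.5559, 0.0594, 0.0139]
eef_rot: [-174.0, -0.0, -79.8]
wrist_force: [-1.1, -0.1, -0.8]
gripper_width: 0.005
```

Emit:
arm_command(delta_pos=[[0,-2,0.2],[0,-1,0.1],[0,0,0]], rotation=[[0,0,0],[0,0,0],[0,0,0]], jaw=[255,255,255])

```text
time: 12.7
tool_pos: [0.5586, 0.0599, 0.0139]
eef_rot: [-174.0, -0.0, -79.8]
wrist_force: [-0.8, 0.2, -1.3]
gripper_width: 0.003
```

```bash
python3 -c "
from h import *;st();prof('side');prof('top')"
```

```text
t 12.7 bd [-18.4  74.8   1.9] rot [-174.    -0.   -79.8] F(board) [-0.8  0.3 -1.3] w 0.0
near side x:zmin..zmax [(-8, 6, 15), (0, 9, 25), (8, 18, 29), (32, 65, 72)]
```

Nearly flush; finish in 1 mm steps.

Emit:
arm_command(delta_pos=[[0,-1,0.1],[0,-1,0.1],[0,-1,0.1],[0,0,0]], rotation=[[0,0,0],[0,0,0],[0,0,0],[0,0,0]], jaw=[255,255,255,255])

```text
time: 13.3
tool_pos: [0.5606, 0.0604, 0.0137]
eef_rot: [-174.1, 0.0, -79.8]
wrist_force: [-4.9, -1.5, 0.7]
gripper_width: 0.006
```

```bash
python3 -c "
from h import *;st();prof('side','s4')"
```

```text
t 13.3 bd [-16.4  74.8   1.7] rot [-174.1    0.   -79.8] F(board) [-5.1 -0.6  0.7] w 0.01
near side x:zmin..zmax [(-8, 4, 13), (0, 6, 24), (8, 17, 112), (32, 63, 74), (40, 67, 71)]
```

View pics/s4.png

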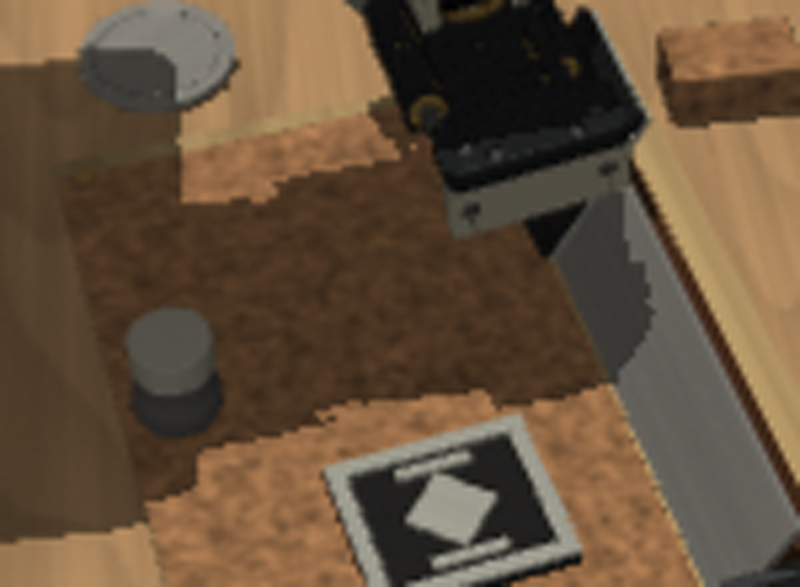

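The plate is flush: force is rising and the upper edge is at about x 40, z 70. In the crop its side shows at (555,235) against the stop. Now back straight off, then up.

Emit:
arm_command(delta_pos=[[0,2,-0.2],[0,4,-0.4],[0,8,-0.8],[0,15,-1.6],[0,20,-2],[0,20,-2],[0,0,0]], rotation=[[0,0,0],[0,0,0],[0,0,0],[0,0,0],[0,0,0],[0,0,0],[0,0,0]], jaw=[255,255,255,255,255,255,255])

```text
time: 14.1
tool_pos: [0.4909, 0.048, 0.0136]
eef_rot: [-174.1, 0.0, -79.8]
wrist_force: [0.8, 0.2, 0.3]
gripper_width: 0.006
```

Emit:
arm_command(delta_pos=[[0,0,0],[0,0,-40],[0,0,-45],[0,0,-45],[0,0,-40],[0,0,0]], rotation=[[-6,0,0],[0,0,0],[0,0,0],[0,0,0],[0,0,0],[0,0,0]], jaw=[255,255,255,255,255,255])

```text
time: 14.7
tool_pos: [0.4964, 0.0483, 0.1891]
eef_rot: [-179.4, -0.1, -79.8]
wrist_force: [0.1, 0.3, -0.6]
gripper_width: 0.0
```

```bash
python3 -c "
from h import *;st();prof('side','s5');prof('top')"
```

```text
t 14.7 bd [-81.7  74.4 177.1] rot [-1.794e+02 -1.000e-01 -7.980e+01] F(board) [ 0.1  0.3 -0.6] w 0.0
near side x:zmin..zmax [(-8, 2, 14), (0, 7, 25), (8, 17, 40), (16, 35, 53), (24, 47, 67), (32, 62, 73), (40, 69, 71)]
near side x:zmin..zmax [(24, 51, 65), (32, 64, 75), (40, 70, 76)]
```

View pics/s5.png

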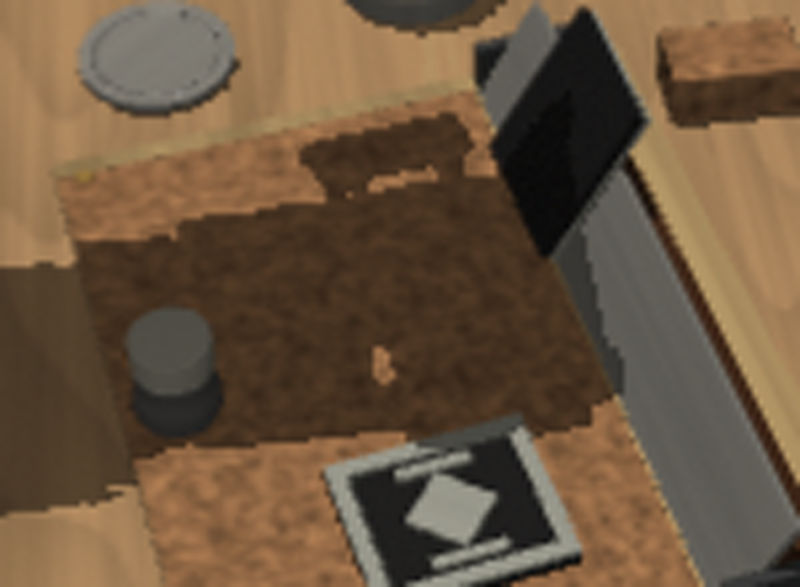

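The plate leans flush on the stop by itself (crop (570,130)). Nothing else has moved. Next, over the stop and down behind it.

Emit:
arm_command(delta_pos=[[0,-40,0],[0,-45,0],[0,-45,0],[0,-22,0],[0,0,0]], rotation=[[0,0,0],[0,0,0],[0,0,0],[0,0,0],[0,0,0]], jaw=[255,255,255,255,255])

```text
time: 15.4
tool_pos: [0.644, 0.0754, 0.181]
eef_rot: [179.9, 0.0, -79.8]
wrist_force: [-1.0, 0.0, -0.4]
gripper_width: 0.004
```

Emit:
arm_command(delta_pos=[[0,0,35],[0,0,40],[0,0,35],[0,0,11],[0,0,0]], rotation=[[0,0,0],[0,0,0],[0,0,0],[0,0,0],[0,0,0]], jaw=[255,255,255,255,255])

```text
time: 15.9
tool_pos: [0.6413, 0.0749, 0.0611]
eef_rot: [179.8, 0.0, -79.8]
wrist_force: [-0.7, 0.1, 1.3]
gripper_width: 0.007
```

```bash
python3 -c "
from h import *;st()"
```

```text
t 15.9 bd [65.6 74.8 49.1] rot [179.8   0.  -79.8] F(board) [-0.7  0.2  1.3] w 0.01
```

Emit:
arm_command(delta_pos=[[0,0,-7],[0,5,0],[0,5,0],[0,4,0],[0,4,0],[0,4,0],[0,4,0],[0,4,0]], rotation=[[0,0,0],[0,0,0],[0,0,0],[0,0,0],[0,0,0],[0,0,0],[0,0,0],[0,0,0]], jaw=[255,255,255,255,255,255,255,255])

```text
time: 16.7
tool_pos: [0.613, 0.0697, 0.0697]
eef_rot: [-180.0, 0.0, -79.8]
wrist_force: [0.2, -0.0, -0.1]
gripper_width: 0.008
```

```bash
python3 -c "
from h import *;st();prof('side');prof('top')"
```

```text
t 16.7 bd [36.8 74.7 57.7] rot [-180.     0.   -79.8] F(board) [ 0.2 -0.1 -0.1] w 0.01
near side x:zmin..zmax [(-8, 5, 17), (0, 9, 37), (8, 26, 57), (16, 46, 77), (24, 50, 77)]
```

The plate is coming upright with its foot holding. Continuing.

Emit:
arm_command(delta_pos=[[0,4,0],[0,4,0],[0,4,0],[0,4,0],[0,4,0],[0,4,0],[0,0,0]], rotation=[[0,0,0],[0,0,0],[0,0,0],[0,0,0],[0,0,0],[0,0,0],[0,0,0]], jaw=[255,255,255,255,255,255,255])

```text
time: 17.6
tool_pos: [0.5891, 0.0654, 0.0697]
eef_rot: [180.0, 0.0, -79.8]
wrist_force: [-0.7, 0.1, -0.7]
gripper_width: 0.006
```

```bash
python3 -c "
from h import *;st();prof('side','s6');prof('top')"
```

```text
t 17.6 bd [12.5 74.8 57.7] rot [180.    0.  -79.8] F(board) [-0.7  0.2 -0.7] w 0.01
near side x:zmin..zmax [(-16, 31, 80), (-8, 3, 81), (0, -1, 15)]
```

Emit:
arm_command(delta_pos=[[0,3,0],[0,3,0],[0,3,0],[0,3,0],[0,0,0],[0,0,0]], rotation=[[0,0,0],[0,0,0],[0,0,0],[0,0,0],[0,0,0],[0,0,0]], jaw=[255,255,255,255,255,255])

```text
time: 18.4
tool_pos: [0.5779, 0.0633, 0.0698]
eef_rot: [-180.0, -0.0, -79.8]
wrist_force: [0.7, -0.4, -0.1]
gripper_width: 0.006
```

```bash
python3 -c "
from h import *;st();prof('side','s7');plate('top','turned_plate')"
```

```text
t 18.4 bd [ 1.1 74.7 57.8] rot [-180.    -0.   -79.8] F(board) [ 0.7 -0.5 -0.1] w 0.01
near side x:zmin..zmax [(-96, 2, 9), (-88, 1, 10), (-80, 3, 8), (-72, 1, 9), (-64, 2, 10), (-56, 1, 10), (-48, 3, 10), (-40, 2, 9), (-32, 2, 9), (-24, 0, 9), (-16, -1, 9)]
```

View pics/s7.png

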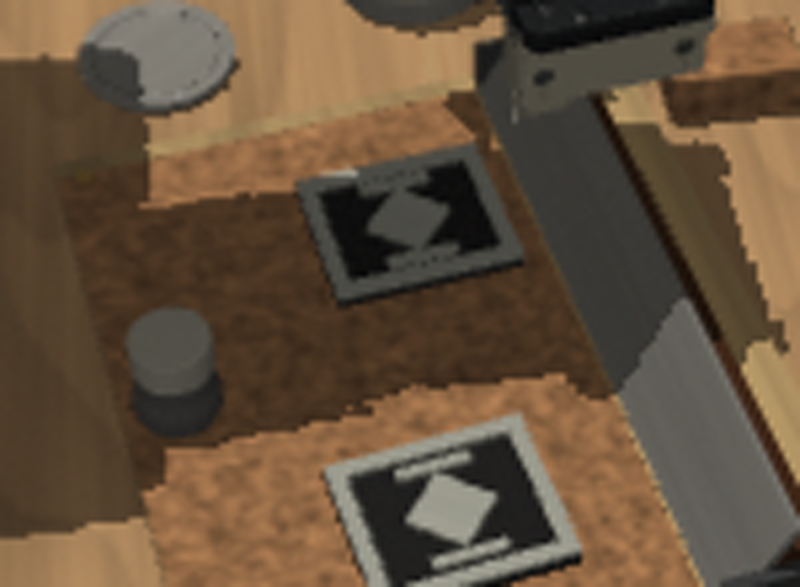

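The plate at crop (410,225) now lies flat with rim and diamond up (top about z 8-9 mm throughout). I'll withdraw upwards and check everything else.

Emit:
arm_command(delta_pos=[[0,0,-30],[0,0,-45],[0,0,-45],[0,0,-30],[0,0,0],[0,0,0],[0,0,0]], rotation=[[0,0,0],[0,0,0],[0,0,0],[0,0,0],[0,0,0],[0,0,0],[0,0,0]], jaw=[255,255,255,255,255,255,255])

```text
time: 19.3
tool_pos: [0.5772, 0.0633, 0.2183]
eef_rot: [179.9, 0.0, -79.8]
wrist_force: [-0.2, 1.0, -0.4]
gripper_width: 0.003
```

```bash
python3 -c "
from h import *;st()
im,d=r.snapshot('side');cv2.imwrite('pics/s8.png',im)
for l in('turned_plate','filler_pot','paint_tin'):
    for q in r.cut_out('side',l): print(l,round(q['score'],2),np.round(np.median(world('side',d,q['region']),0),3))
diff=cv2.absdiff(im,cv2.imread('pics/side0.png')).max(2);print('changed px',(diff>60).sum());st()
prof('side')
"
```

```text
t 19.3 bd [  0.5  74.8 206.3] rot [179.9   0.  -79.8] F(board) [ 0.   1.  -0.4] w 0.0
turned_plate 0.69 [ 0.521 -0.102  0.019]
filler_pot 0.9 [ 0.421 -0.043  0.051]
paint_tin 0.82 [0.54  0.206 0.065]
changed px 34647
t 19.5 bd [  0.8  74.8 206.7] rot [179.9   0.  -79.8] F(board) [-0.  -0.   0.4] w 0.0
near side x:zmin..zmax [(-96, 3, 9), (-88, 1, 10), (-80, 2, 9), (-72, 3, 9), (-64, 3, 10), (-56, 3, 10), (-48, 2, 10), (-40, 2, 9), (-32, 0, 10), (-24, 1, 10), (-16, 1, 9)]
```

View pics/s8.png

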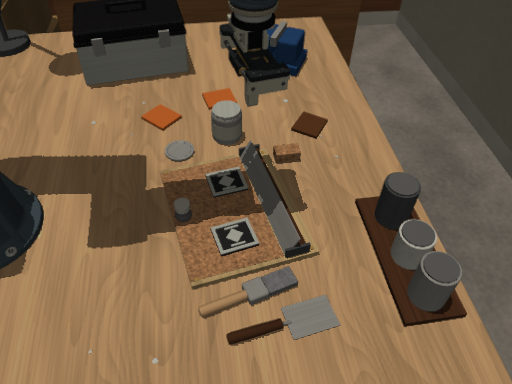

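The turned plate at (227,181) is flat and face up. The other plate at (235,235), the pot, the tin, the lid and the tools are in place. The arm is clear.

```bash
python3 -c "
from h import *;print(r.sign_off())"
```

```text
the job is handed in; nothing more can be done
None
```

The dark plate now lies flat on the board with its raised face up, and I handed the job in at about 19.5 s of the 54 s allowed. I pushed it with closed fingertips into the backstop until it leaned flush, with its upper edge at about x 40, z 70 mm. I then backed off, reached over the stop and pushed the upper edge back towards the robot until the plate toppled.

**Jam on the first push:** the plate stuck at the foot of the stop, with up to about 39 N sideways and 27 N vertical on the wrist. I backed off, tilted the fingertips forward 6° and raised them slightly. After that it rode up with less than 10 N.

**Last checks:**
- **Plate:** rim and diamond are visible. Its top measures 9–10 mm above the board all along the side I measured, against 8 mm nominal.
- **Other things:** the other plate, filler pot and paint tin measured within a few mm of their starting positions. I checked the lid, brush, scraper and sanding block only by eye in the last picture, and they look unmoved.
- **Arm:** clear of the board and touching nothing, at about 0 N.
- **Uninformative check:** a before/after picture comparison told me nothing, because the arm and its shadow had moved.

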